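Set the bayonet cover of the dummy-load can half-way and hold it

TASK

Slide the black-handled bayonet cover out through the open end of its blue caddy, lower it into the mouth of the dark steel dummy-load can with its two brass lugs going down through the entry slots at the yellow marks until it sits on the collar, then turn it clockwise (seen from above) until its handle lines up with the green half-way marks. Stop there, well short of the red marks where it clicks and locks, and finish with the gripper still holding the handle at the green marks, because I want to check the seal before it is locked. Leave the other things on the bench where they are.

Things in the scene. Friction and masses are not known exactly. Their poses are not given: they have to be found in the camera images.
- cover_grip (a point): Middle of the black handle blade of the loose bayonet cover (0.18 kg). Blade 44 mm long (x), 14 mm thick (y), upright on a dark steel disc 72 mm across and 6 mm thick. This point is on the cover's axis, 34 mm above the disc's top, 18 mm below the blade's top, 54 mm above the cover's foot. z up. Grip across the 14 mm. A half turn changes nothing: either way round will do.
- cover_foot (a point): Centre of the foot of the same cover, axes as cover_grip. Under the disc is an aluminium spigot 50 mm across, 14 mm deep, on whose foot the cover stands. From it two brass lugs, 12 mm wide and 5 mm high, stick out along +x and -x to 31.5 mm from the axis, their tops 7.5 mm under the disc. White lines on the disc lie along x.
- caddy: Blue caddy fixed to the bench, holding the cover at the start; origin at the centre of its underside, z up. Floor 110 mm (x) by 90 mm, 4 mm thick; channel 78 mm wide along x, closed at +x (wall at x = +50 mm), open at -x (x = -55 mm). Lips over both sides of the cover's disc, 27 to 31 mm above the bench, leave a 56 mm gap in which the handle stands.
- caddy_exit (a point): Point 106 mm from the caddy's origin along its -x (axes as the caddy), at bench height. Under the lips the cover can be raised at most 3 mm; slid straight along -x until its centre is here it is clear of them and can be lifted.
- can: Dark steel dummy-load can fixed to the bench, 92 mm across, 90 mm high, open-topped, red resistors inside; origin at the centre of its underside, z up. The mouth has a light collar 5 mm thick, flush with the rim: bore 54 mm across, two entry slots 16 mm wide along +x and -x, at the yellow marks. The cover's x must lie along the can's x (either way round) for the lugs to drop through.
- can_mouth (a point): Centre of the can's mouth, level with rim and collar top, 90 mm above the bench; axes as the can. When the cover's disc rests on the collar, cover_grip is 40 mm above this point and the lug tops are 2.5 mm under the collar.
- can_half (a point): Same point as can_mouth, but its x axis runs through the two green half-way marks: where the cover's x must end, either way round. From the slots the cover turns clockwise only (from above, negative about z), with light friction: green marks at 42 degrees, sprung click balls begin at about 52, red marks and end stop at 84.
- handheld: Bystander: black handheld transceiver, 34 x 58 x 115 mm, standing; origin at the centre of its underside.
- antenna: Bystander: black rubber antenna stub lying down, about 130 mm long, 18 mm high; origin under its middle.
- swr_meter: Bystander: steel SWR meter block, 90 x 150 x 85 mm; origin at the centre of its underside.
- resistor_bank: Bystander: spare bank of four red ceramic resistors on an aluminium plate, 70 x 110 mm, 29 mm high; origin at the centre of its underside.
- mug: Bystander: white mug, 76 mm across, 85 mm high; origin at the centre of its underside.
- screwdriver: Bystander: screwdriver lying on the bench.
Things that resemble listed ones, but are neither listed nor needed, are in the scene too. Leave any turquoise look-alike of the part that bears cover_grip alone. Leave any purple look-alike of the can alone.

How it is judged (in metres and radians):
On the way, in this order (a step that is already met when the one before it is completed fails the run):
1. the cover has been drawn out of the caddy (horizontal distance between cover_grip and caddy above 0.09 m), for 0.05 s.
2. the cover sits in the can's mouth with its lugs down through the entry slots (z of cover_grip in the frame of can below 0.1345 m and horizontal distance between cover_grip and can_mouth below 0.009 m and angle between cover_grip's own z axis and vertical below 0.1 rad and angle between the x axis of cover_grip and the x axis of can, either way round below 0.3 rad), for 0.05 s.
3. the seated cover has been turned clockwise to the green half-way marks (z of cover_grip in the frame of can below 0.1345 m and horizontal distance between cover_grip and can_mouth below 0.009 m and angle between cover_grip's own z axis and vertical below 0.1 rad and angle between the x axis of cover_grip and the x axis of can_half, either way round below 0.16 rad), for 0.2 s.
At the end, for the whole second after the job is handed in: The cover sits in the can's mouth (cover_grip less than 134.5 mm above the can's underside, within 9 mm of the can's axis, tilted less than 0.1 rad), its handle within 0.16 rad of the line of the green half-way marks, at rest, and the fingers still grip it with more than 1 N (all of step 3 and contact force between the fingers and cover above 1 N and angular speed of cover below 0.15 rad/s and linear speed of cover below 0.02 m/s); the arm keeps its last pose, push and grip.
It fails at once if the seated cover is turned past about 57 degrees, into the lock click ((z of cover_grip in the frame of can below 0.1345 m and horizontal distance between cover_grip and can_mouth below 0.009 m and angle between cover_grip's own z axis and vertical below 0.1 rad) and angle between the x axis of cover_grip and the x axis of can, either way round above 1 rad).
It fails at once if another thing on the bench is moved more than 40 mm (distance of any of handheld, antenna, swr_meter, resistor_bank, mug, screwdriver from where it was at the start of the episode above 0.04 m).
It also fails if it takes over 54 s, if anything falls off the work surface, if the arm or the gripper's body presses on something with over 40 N, if the wrist force passes 120 N, or if a joint passes its speed limit or range.

ROBOT

A 7-joint arm with a two-finger parallel gripper is mounted at the origin on the work surface. World frame = base frame: x ahead of the robot, y to its left, z up, the work surface at z = 0. Lengths are in mm, angles in rad, forces in N, time in s.
With the tool pointing down it reaches from about 425 to 875 mm from the base axis. Payload 8.4 kg.
Tool frame: the origin (TCP) lies at the very end of the fingers, on their centre line; the grasp point (between the pads) lies 19 mm behind it; z points along the fingers, y is the direction in which the jaws open and shut (so a half turn about z gives the same grasp; the last joint's range is limited). The gripper opens to 87 mm and grips with 3 to 60 N. Pads are 19 mm wide; open, the fingers measure 117 mm over their backs; the gripper's body (75 mm by 190 mm) begins 51 mm behind the grasp point.
Start: joints at [-1.446, 0.333, 0.04, 1.465, -0.013, 1.343, -0.059], TCP at [144.262, 633.76, 222.546] pointing down, gripper open.
Joint ranges: [-2.58, 2.58], [-0.38, 2.09], [-1.3, 1.39], [0.25, 2.4], [-1.5, 4.64], [0.08, 2.09], [-2.65, 2.65]. Speed limits (rad/s): [2.22, 2.22, 2.79, 2.79, 3.14, 3.14, 3.14].

INTERFACE

Orientations are given as [roll, pitch, yaw] about the fixed x, y, z axes, in that order (R = Rz(yaw) Ry(pitch) Rx(roll)).
In Python, from workcell import status, read_camera, calibration, finish_job gives the robot as it stands.
- The arm moves only by the tool play_rows, never from a script. Its argument "targets" is a list that holds one entry, the list of rows, each a list of 5 numbers: the shift along the tool's x, y, z in cm, then the turn about the tool's z in rad, then the opening, from -1 (shut) to 1 (fully open). In form: [[[tx, ty, tz, turn, fingers], ...]]. A call has 1 to 20 rows; each row shifts and turns the commanded pose from where the row before left it, along the tool's axes as they then stand; what a row does not reach is not made up. A row lasts 1/12 s, in which the tool goes at most 41.7 mm and 7.16 degrees, less where a joint would pass 70% of its speed; a pose out of reach is approached as far as the arm can. A call is refused whole if a number of a shift passes 4.17 or a number of a turn 0.125, either way. A call with a gripper value outside its range is refused whole. The fingers move at their own pace and stop on an object; "squeeze" is the grip in N (left out, the last holds). Time passes only in rows, so rows that do not move let the fingers close. It gives the time, the measured TCP pose, the force and the opening at its end, in the units of the state.
- status.read_state(): the state, without advancing time (a new reading comes with each control period).
- read_camera(name): name is "side" or "top" or "wrist"; returns the picture (480x640x3 uint8, red, green, blue); there is no depth.
- calibration(name): a dict with "fov_y" (degrees; the focal length in pixels is half the picture's height over the tangent of half this angle, whatever the lens; pixels are square), "cx", "cy" (the principal point, pixels), "R" (3x3) and "t" (3): a world point X has camera coordinates R X + t; the wrist camera has in their place "T_tool_cam" (4x4, takes a point from camera to tool coordinates, whose origin is the TCP and whose axes are the flange's). Camera axes: x right, y down, z forward; pixel columns grow to the right and rows downward; lengths in mm; the calibration is good to about 2 mm. A picture is of the moment at which its call begins: read the wrist's pose just before it. calibration takes no time and is no camera call.
- finish_job(): hands the job in, once; it reports no verdict.
The state is a dict: "time_s": time; "qpos": joint angles; "joint_vel": joint speeds; "joint_efforts": joint torques, N m; "tcp_pos": TCP position; "ee_rot": TCP orientation; "wrist_force": force on the tool from outside, world axes, zero at the start; "ft_torque": the same for the moment, N m; "gripper_width": opening from 0.0 (shut) to 1.0 (fully open).
Only numpy, scipy, OpenCV 4.12 (cv2) and the standard library are available. Lean on these libraries where they do the work, as an engineer would, in place of code of your own. Each camera call takes 0.05 s, during which the arm holds its last target.

## Working session

There is one attempt and no reset: what is moved stays moved. The work goes in short steps, Python scripts to look and compute and a tool call to move; the robot and the scene stay as the last step left them, time stands still between calls to the robot, and variables do not carry over. Pictures are saved under pics/ and viewed, and the job is handed in when it is done.

Besides the shell and the picture viewer there is one more tool, called in YAML: its name, and indented under it one key for each argument. play_rows: Moves the arm, as the interface text tells. Its arguments: {"type":"object","properties":{"targets":{"type":"array"},"squeeze":{"type":"number"}},"required":["targets"]}

```bash
mkdir -p pics; python3 - <<'E'
from workcell import status, read_camera, calibration
import cv2, numpy as np
s=status.read_state(); print(s)
for n in ['side','top','wrist']:
    c=calibration(n); print(n,c)
    im=read_camera(n); cv2.imwrite(f'pics/{n}0.png',im[:,:,::-1])
E
```

```text
{'time_s': 0.0, 'qpos': array([-1.44620784,  0.33387037,  0.03987849,  1.46627336, -0.01337875,
        1.34327687, -0.05846739]), 'joint_vel': array([ 1.75857562e-05, -4.03081056e-04, -1.26446981e-03, -1.86715374e-03,
        3.64589745e-04,  8.32173367e-04, -9.89866329e-06]), 'joint_efforts': array([-5.00997103e-04, -6.56349564e+01,  1.33516062e+00, -4.03824592e+01,
       -5.96705801e-02,  4.45624092e-02,  1.37850384e-04]), 'tcp_pos': array([144.18778951, 633.33271276, 221.68450904]), 'ee_rot': array([-3.14003554e+00,  1.27168765e-04,  2.91781999e+00]), 'wrist_force': array([-0.00264749, -1.04531294,  0.69040617]), 'ft_torque': array([-0.02342188, -0.00387087,  0.06084414]), 'gripper_width': 0.9988495022715554}
side {'fov_y': 43.22838429530937, 'cx': 319.16417910232997, 'cy': 233.17893593956555, 'R': array([[ 0.9719103 , -0.23479193, -0.01622093],
       [-0.18082818, -0.70086045, -0.68999695],
       [ 0.15063711,  0.67354834, -0.72363049]]), 't': array([-540.32270444,  167.40874503, 1569.42118463])}
top {'fov_y': 56.17349904804509, 'cx': 316.0921113429334, 'cy': 243.4569635493779, 'R': array([[ 0.02514563, -0.99963711,  0.00966118],
       [-0.99554295, -0.02591901, -0.09067767],
       [ 0.09089517, -0.00733798, -0.99583343]]), 't': array([ -23.39444419,  571.36712554, 1063.80075037])}
wrist {'fov_y': 64.11927870640726, 'cx': 317.4113026985401, 'cy': 240.41820969149077, 'T_tool_cam': array([[ 6.71129926e-04, -9.67380302e-01, -2.53327656e-01,
         6.86157397e+01],
       [ 9.99999127e-01,  3.60850126e-04,  1.27127863e-03,
        -1.05165130e-01],
       [-1.13839659e-03, -2.53328288e-01,  9.67379699e-01,
        -1.63020047e+02],
       [ 0.00000000e+00,  0.00000000e+00,  0.00000000e+00,
         1.00000000e+00]])}
```

View pics/top0.png

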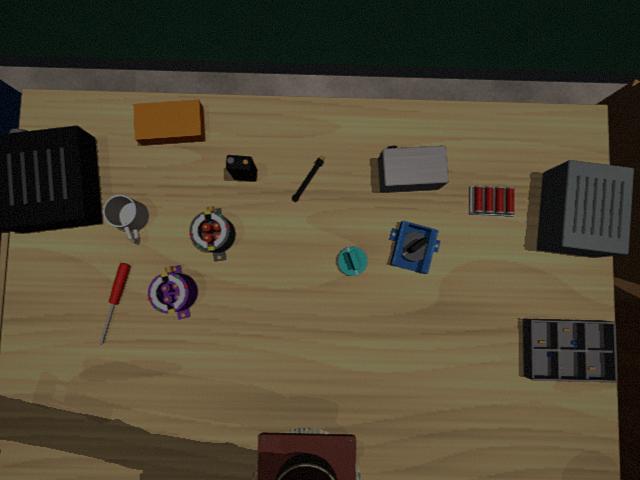

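View pics/side0.png

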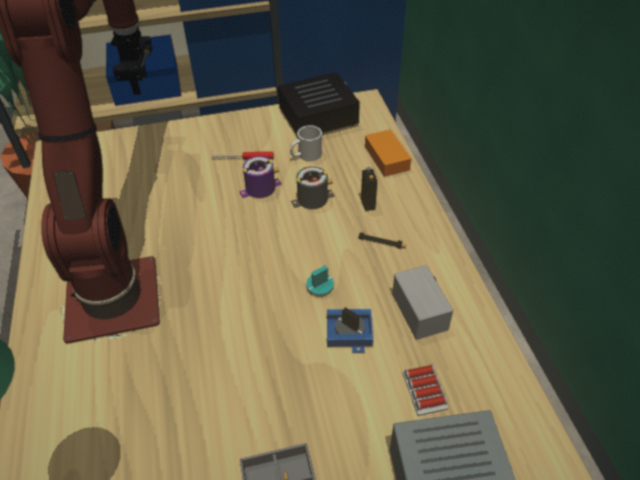

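View pics/wrist0.png

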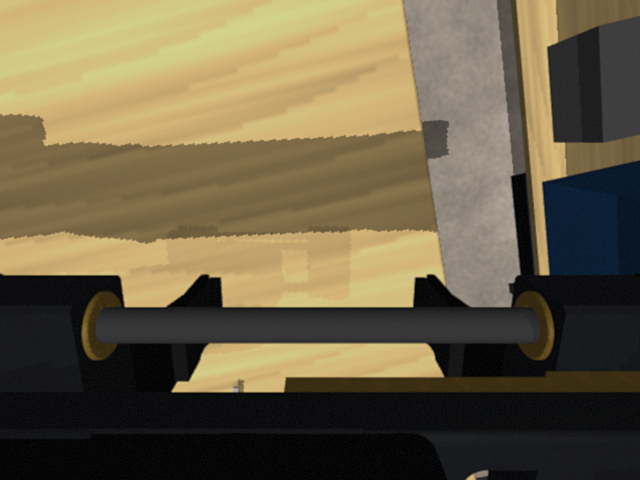

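```bash
cat > h.py <<'E'
import cv2, numpy as np
from workcell import calibration
def K(n):
    c=calibration(n); f=240/np.tan(np.radians(c['fov_y']/2)); return f,c['cx'],c['cy'],c
def ray(n,u,v,state=None):
    f,cx,cy,c=K(n); d=np.array([(u-cx)/f,(v-cy)/f,1.])
    if n=='wrist':
        from scipy.spatial.transform import Rotation as Ro
        R=Ro.from_euler('xyz',state['ee_rot']).as_matrix(); T=c['T_tool_cam']
        return R@T[:3,3]+state['tcp_pos'], R@T[:3,:3]@d
    R=np.array(c['R']); return -R.T@c['t'], R.T@d
def plane(n,u,v,z,state=None):
    o,d=ray(n,u,v,state); return o+d*(z-o[2])/d[2]
def proj(n,X,state=None):
    f,cx,cy,c=K(n)
    if n=='wrist':
        from scipy.spatial.transform import Rotation as Ro
        R=Ro.from_euler('xyz',state['ee_rot']).as_matrix(); T=c['T_tool_cam']
        p=R.T@(np.array(X)-state['tcp_pos']); p=T[:3,:3].T@(p-T[:3,3])
    else: p=c['R']@np.array(X)+c['t']
    return f*p[0]/p[2]+cx, f*p[1]/p[2]+cy
E
python3 - <<'E'
from h import *
for (n,u,v,z,l) in [('top',414,246,27,'caddy'),('top',211,231,90,'can'),('side',312,174,90,'can'),('side',350,325,27,'caddy'),('top',351,261,20,'turq'),('top',172,293,90,'purple')]:
    print(l,n,plane(n,u,v,z).round(0))
t=cv2.imread('pics/top0.png');s=cv2.imread('pics/side0.png')
r=lambda a:cv2.resize(a,(400,300),interpolation=cv2.INTER_CUBIC)
a=np.vstack([np.hstack([r(t[208:283,365:465]),r(t[193:268,161:261])]),np.hstack([r(s[290:365,300:400]),r(s[145:220,262:362])])])
cv2.imwrite('pics/crop0.png',a)
E
```

```text
caddy top [ 572. -246.   27.]
can top [588. 232.  90.]
can side [594. 242.  90.]
caddy side [ 572. -252.   27.]
turq top [532. -95.  20.]
purple top [446. 313.  90.]
```

View pics/crop0.png

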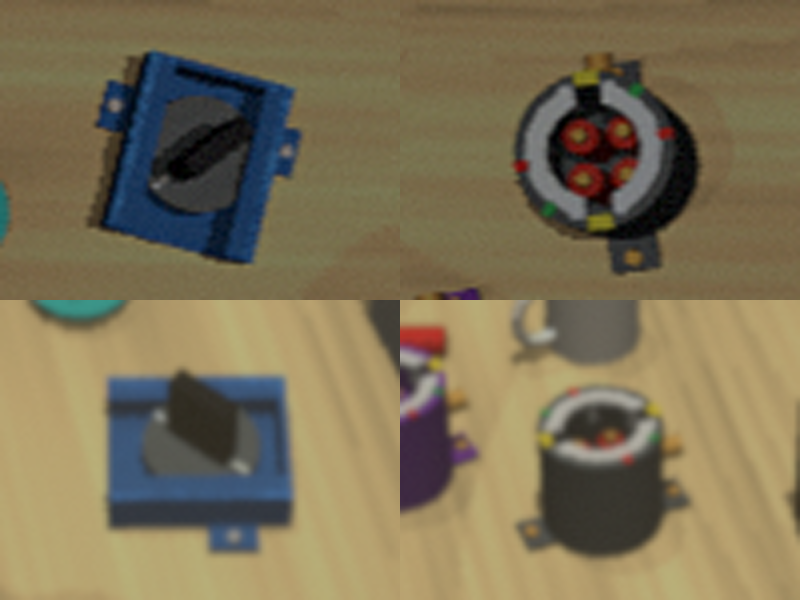

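Two covers: the turquoise at top (351,261) stands loose on the bench; the black-handled one at top (414,246) / side (350,325) sits in the blue caddy and fits. Two cans: the purple at top (172,293); the dark steel one at top (211,231) / side (312,174) fits. The crop confirms both. I'll move to look at the can with the wrist camera on the way.

play_rows:
  targets:
    - [[-3.3,-1.6,0,0,1],[-3.3,-1.6,0,0,1],[-3.3,-1.6,0,0,1],[-3.3,-1.6,0,0,1],[-3.3,-1.6,0,0,1],[-3.3,-1.6,0,0,1],[-3.3,-1.6,0,0,1],[-3.3,-1.6,0,0,1],[-3.3,-1.6,0,0,1],[-3.3,-1.6,0,0,1],[-3.3,-1.6,0,0,1],[-3.3,-1.6,0,0,1],[-3.3,-1.6,0,0,1],[-3.3,-1.6,0,0,1],[-3.3,-1.6,0,0,1],[-3.3,-1.6,0,0,1],[-3.3,-1.6,0,0,1],[-3.3,-1.6,0,0,1],[0,0,0,0,1],[0,0,0,0,1]]

```text
time_s: 1.82
tcp_pos: [660.8, 218.1, 221.6]
ee_rot: [-3.14, -0.0, 2.913]
wrist_force: [-0.2, 1.7, -0.1]
gripper_width: 1.002
```

```bash
python3 - <<'E'
from workcell import status, read_camera
import cv2,pickle
s=status.read_state(); im=read_camera('wrist'); cv2.imwrite('pics/w1.png',im[:,:,::-1]); pickle.dump(s,open('w1.pkl','wb'))
print(s['tcp_pos'],s['ee_rot'],s['qpos'],s['time_s'])
E
```

```text
[660.83474486 218.06964205 221.64627689] [-3.13964663e+00 -1.60478127e-04  2.91327328e+00] [-0.65198591  0.44520824  0.38503194  1.35139653 -0.16394029  1.37752406
  1.07307768] 1.8167
```

View pics/w1.png

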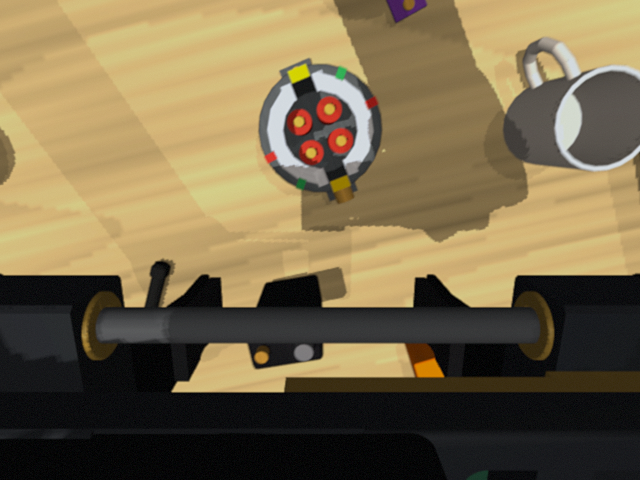

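The wrist view shows the dark can at (320,128), yellow marks at (299,73)/(342,183), green at (341,72)/(301,184), red at (372,103)/(270,157).

```bash
python3 - <<'E'
from h import *
import pickle
s=pickle.load(open('w1.pkl','rb'))
im=cv2.imread('pics/w1.png'); sub=im[50:210,240:400]
hsv=cv2.cvtColor(sub,cv2.COLOR_BGR2HSV)
def blobs(lo,hi,amin=8):
    m=cv2.inRange(hsv,lo,hi); n,l,st,c=cv2.connectedComponentsWithStats(m)
    return [(c[i]+[240,50],st[i,4]) for i in range(1,n) if st[i,4]>=amin]
for nm,lo,hi in [('yel',(22,170,80),(32,255,255)),('grn',(45,80,50),(80,255,255)),('red',(0,170,60),(6,255,255))]:
    for c,a in blobs(lo,hi): print(nm,c.round(1),a,plane('wrist',*c,90,s).round(1))
# collar outer (light) fit
m=cv2.inRange(hsv,(0,0,110),(180,60,255)); 
cs,_=cv2.findContours(m,0,2); c=max(cs,key=cv2.contourArea)
pts=np.vstack([k for k in cs if cv2.contourArea(k)>60]).reshape(-1,2); h=cv2.convexHull(pts.astype(np.int32)).reshape(-1,2)+[240,50]
P=np.array([plane('wrist',*p,90,s)[:2] for p in h]); (x,y),r=cv2.minEnclosingCircle(P.astype(np.float32)); print('collar',x,y,r, P.mean(0))
A=np.c_[2*P,np.ones(len(P))];q=np.linalg.lstsq(A,(P**2).sum(1),rcond=None)[0];print('lsq',q[:2],np.sqrt(q[2]+q[0]**2+q[1]**2))
cv2.imwrite('pics/w1c.png',cv2.resize(np.hstack([sub,cv2.cvtColor(m,8)]),None,fx=2.5,fy=2.5))
E
```

```text
yel [298.4  73.5] 261 [546.1 230.7  90. ]
yel [329. 109.] 51 [574.5 246.8  90. ]
yel [299.  120.8] 50 [577.6 223.5  90. ]
yel [340.3 140.6] 47 [598.2 250.1  90. ]
yel [310.9 152.6] 44 [601.7 226.8  90. ]
yel [339.8 183.2] 217 [628.9 243.   90. ]
grn [340.7  72.5] 110 [552.3 260.3  90. ]
grn [300.6 183.5] 84 [622.4 213.8  90. ]
red [328.4 110.4] 414 [575.4 246.1  90. ]
red [371.6 102.1] 83 [576.8 278.   90. ]
red [299.7 122. ] 380 [578.5 223.8  90. ]
red [339.9 140.4] 369 [597.9 249.8  90. ]
red [311.3 151.8] 340 [601.2 227.2  90. ]
red [270.  157.2] 68 [598. 196.  90.]
collar 587.0659790039062 236.7904052734375 41.50679016113281 [584.73602298 237.69876126]
lsq [586.90290267 236.73052175] 40.09479037363941
```

View pics/w1c.png

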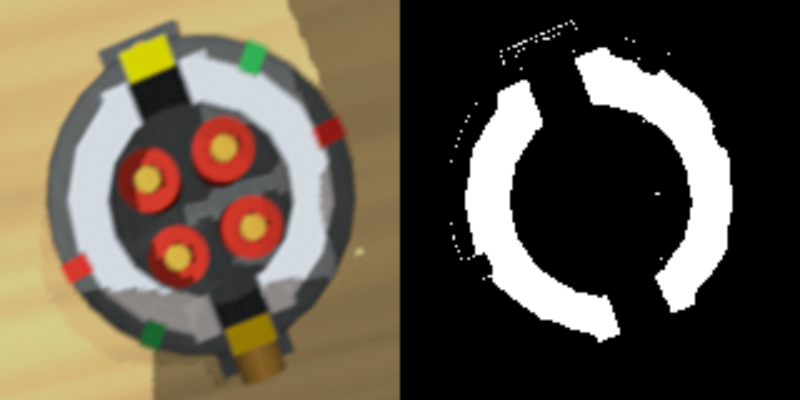

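play_rows:
  targets:
    - [[-0.45,-3.75,0,0,1],[-0.45,-3.75,0,0,1],[-0.45,-3.75,0,0,1],[-0.45,-3.75,0,0,1],[-0.45,-3.75,0,0,1],[-0.45,-3.75,0,0,1],[-0.45,-3.75,0,0,1],[-0.45,-3.75,0,0,1],[-0.45,-3.75,0,0,1],[-0.45,-3.75,0,0,1],[-0.45,-3.75,0,0,1],[-0.45,-3.75,0,0,1],[-0.45,-3.75,0,0,1],[-0.45,-3.75,0,0.12,1],[0,0,0,0.12,1],[0,0,0,0.12,1],[0,0,0,0.12,1],[0,0,0,0.12,1],[0,0,0,0.12,1],[0,0,0,0.0,1]]

```text
time_s: 3.53
tcp_pos: [605.1, -302.5, 222.3]
ee_rot: [3.141, -0.001, 2.195]
wrist_force: [-0.1, 0.0, -0.2]
gripper_width: 0.997
```

```bash
python3 - <<'E'
from workcell import status, read_camera
import cv2,pickle
s=status.read_state(); im=read_camera('wrist'); cv2.imwrite('pics/w2.png',im[:,:,::-1]); pickle.dump(s,open('w2.pkl','wb'))
print(s['tcp_pos'],s['ee_rot'],s['qpos'],s['time_s'])
E
```

```text
[ 605.06199377 -302.5277343   222.34352284] [ 3.14086615e+00 -1.01971304e-03  2.19472234e+00] [-0.10497979  0.45536304  0.71427853  1.41940235 -0.29904517  1.37726512
  1.23995596] 3.5333
```

View pics/w2.png

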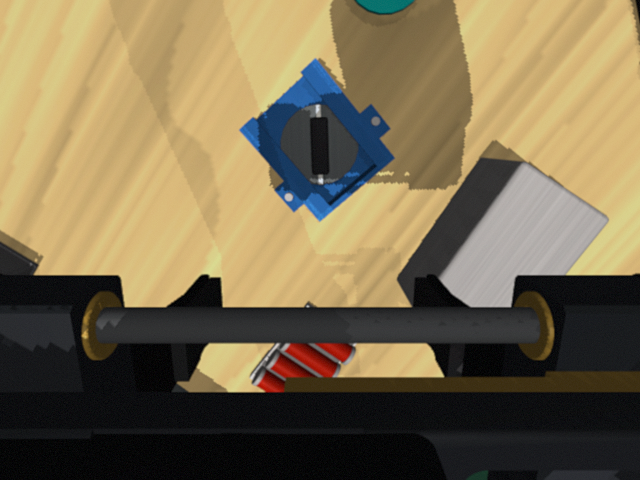

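```bash
python3 - <<'E'
from h import *
import pickle
s=pickle.load(open('w2.pkl','rb'))
im=cv2.imread('pics/w2.png'); sub=im[50:230,230:410]
hsv=cv2.cvtColor(sub,cv2.COLOR_BGR2HSV)
blue=cv2.inRange(hsv,(100,120,30),(125,255,255))
cv2.imwrite('pics/w2c.png',cv2.resize(sub,(600,600),interpolation=cv2.INTER_CUBIC))
w=cv2.inRange(hsv,(0,0,150),(180,50,255)); n,l,st,c=cv2.connectedComponentsWithStats(w)
for i in range(1,n):
    if st[i,4]>8: print('white',c[i]+[230,50],st[i,4],plane('wrist',*(c[i]+[230,50]),24,s).round(1))
b=(hsv[:,:,2]<45).astype(np.uint8)*255
n,l,st,c=cv2.connectedComponentsWithStats(b)
for i in range(1,n):
    if st[i,4]>60:
        cnt,_=cv2.findContours((l==i).astype(np.uint8),0,2); r=cv2.minAreaRect(cnt[0]); box=cv2.boxPoints(r)+[230,50]
        print('black',st[i,4],r); print([plane('wrist',*p,76,s)[:2].round(1) for p in box])
cs,_=cv2.findContours(blue,0,2); k=max(cs,key=cv2.contourArea)
print('blue hull',cv2.approxPolyDP(cv2.convexHull(k),4,True).reshape(-1,2)+[230,50])
for p in cv2.approxPolyDP(cv2.convexHull(k),4,True).reshape(-1,2)+[230,50]: print(p,plane('wrist',*p,31,s)[:2].round(1))
E
```

```text
white [309.   63.2] 15 [ 521.4 -197.9   24. ]
white [317.57142857 109.78571429] 42 [ 550.  -224.7   24. ]
white [320.28 180.24] 25 [ 588.6 -274.    24. ]
white [288.36170213 196.80851064] 47 [ 573.2 -304.3   24. ]
white [321.5   217.625] 16 [ 610.5 -302.2   24. ]
black 1020 ((89.25871276855469, 95.53761291503906), (57.30702590942383, 18.052318572998047), 88.26429748535156)
[array([ 550.2, -236. ]), array([ 561.2, -227.5]), array([ 588.1, -261.9]), array([ 576.6, -270.7])]
black 83 ((121.78317260742188, 134.33200073242188), (1.6559324264526367, 58.897491455078125), 49.53777313232422)
[array([ 601.6, -280.8]), array([ 612.4, -235.4]), array([ 613.7, -235.7]), array([ 602.9, -281.1])]
blue hull [[393 158]
 [319 220]
 [293 210]
 [281 197]
 [240 129]
 [315  59]
 [372 106]
 [388 127]]
[393 158] [ 629.9 -218.8]
[319 220] [ 609.  -304.4]
[293 210] [ 583.7 -310.9]
[281 197] [ 567.6 -307.3]
[240 129] [ 503.8 -278.6]
[315  59] [ 524.5 -193.2]
[372 106] [ 587.1 -194.7]
[388 127] [ 609.4 -200.4]
```

View pics/w2c.png

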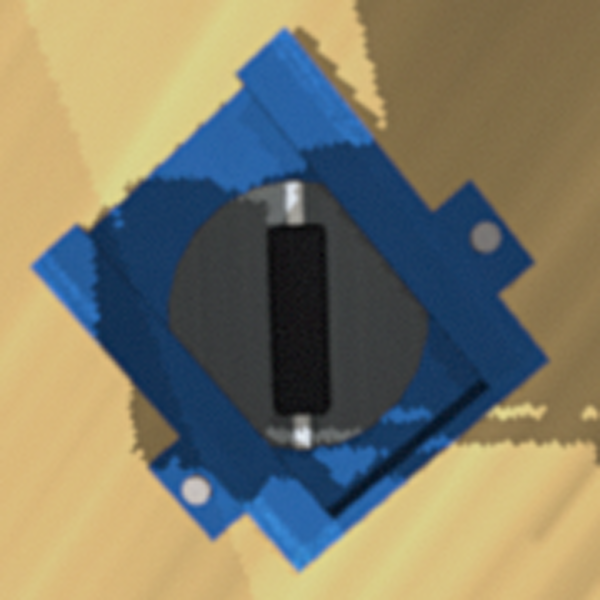

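The crop shows the open end at upper left (corners (240,129), (315,59)) and the closed wall lower right. The black handle runs (318,110)–(320,180). The estimated cover centre is (569.1,−249.2) with its x axis at −52°, and caddy x is at −13.7°.

play_rows:
  targets:
    - [[3.2,0.1,0,-0.02,1],[3.2,0.1,0,-0.02,1],[0,0,2.0,0,1],[0,0,3.2,0,1],[0,0,3.2,0,1],[0,0,3.2,0,1],[0,0,2.4,0,1],[0,0,1.2,0,1],[0,0,0,0,1],[0,0,0,0,1]]
  squeeze: 30

```text
time_s: 4.42
tcp_pos: [568.3, -251.9, 71.2]
ee_rot: [3.142, 0.0, 2.24]
wrist_force: [0.2, -0.1, 1.4]
gripper_width: 0.997
```

```bash
python3 - <<'E'
from workcell import status, read_camera
import cv2,pickle
s=status.read_state(); im=read_camera('wrist'); cv2.imwrite('pics/w3.png',im[:,:,::-1]); pickle.dump(s,open('w3.pkl','wb'))
print(s['tcp_pos'],s['ee_rot'],s['qpos'],s['time_s'])
E
```

```text
[ 568.26412928 -251.91727736   71.17422289] [3.14156795e+00 2.79274216e-05 2.24016149e+00] [-0.17146975  0.46122687  0.66281863  1.73251783 -0.31967519  1.05818152
  1.26893184] 4.4167
```

View pics/w3.png

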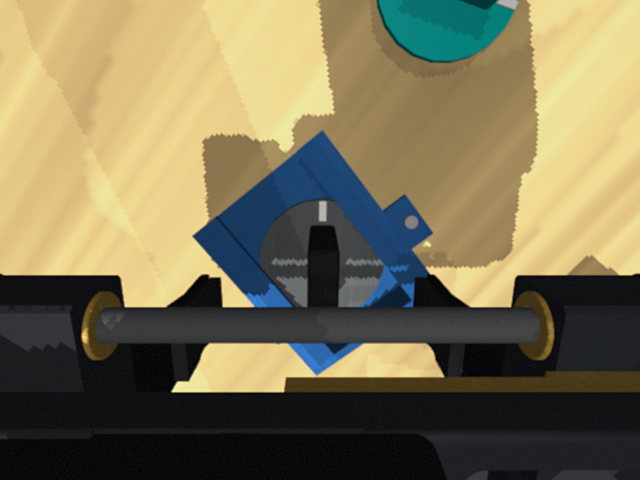

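play_rows:
  targets:
    - [[0.16,0.23,1.0,0.005,1],[0,0,1.2,0,1],[0,0,1.0,0,1],[0,0,0,0,1],[0,0,0,0,-1],[0,0,0,0,-1],[0,0,0,0,-1],[0,0,0,0,-1],[0,0,0,0,-1],[0,0,0,0,-1],[0,0,0,0,-1],[0,0,0,0,-1]]
  squeeze: 30

```text
time_s: 5.47
tcp_pos: [568.9, -249.5, 38.7]
ee_rot: [3.141, 0.0, 2.233]
wrist_force: [0.6, 0.5, -0.3]
gripper_width: 0.48
```

play_rows:
  targets:
    - [[0,0,0,0,-1],[0,0,0,0,-1],[0,0,0,0,-1],[0,0,0,0,-1],[0,0,0,0,-1],[0,0,0,0,-1]]

```text
time_s: 5.97
tcp_pos: [568.8, -249.4, 38.5]
ee_rot: [-3.142, -0.0, 2.233]
wrist_force: [-0.6, 0.3, -0.6]
gripper_width: 0.159
```

play_rows:
  targets:
    - [[0,0,0,0,-1],[0,0,0,0,-1],[0,0,0,0,-1],[0,0,0,0,-1]]

```text
time_s: 6.3
tcp_pos: [568.8, -249.4, 38.5]
ee_rot: [-3.142, -0.0, 2.233]
wrist_force: [1.0, 0.4, -1.9]
gripper_width: 0.158
```

play_rows:
  targets:
    - [[0,0,-0.1,0,-1],[0.4,-0.32,0,0,-1],[0.78,-0.62,0,0,-1],[0.78,-0.62,0,0,-1],[0.78,-0.62,0,0,-1],[0.78,-0.62,0,0,-1],[0,0,0,0,-1]]

```text
time_s: 6.88
tcp_pos: [522.6, -238.6, 39.4]
ee_rot: [-3.141, -0.002, 2.232]
wrist_force: [-1.1, -0.4, -2.3]
gripper_width: 0.154
```

play_rows:
  targets:
    - [[0.8,-0.62,0,0,-1],[0.85,-0.66,0,0,-1],[0.85,-0.66,0,0,-1],[0.85,-0.66,0,0,-1],[0.85,-0.66,0,0,-1],[0.8,-0.62,0,0,-1],[0,0,0,0,-1],[0,0,0,0,-1]]

```text
time_s: 7.55
tcp_pos: [463.7, -223.1, 39.8]
ee_rot: [3.141, 0.0, 2.233]
wrist_force: [-0.3, 0.8, -2.4]
gripper_width: 0.159
```

```bash
python3 - <<'E'
from workcell import status, read_camera
import cv2,pickle
s=status.read_state(); im=read_camera('top'); a=cv2.resize(im[200:300,300:460,::-1],(640,400))
im=read_camera('wrist');b=cv2.resize(im[:,:,::-1],(533,400)); cv2.imwrite('pics/t4.png',cv2.resize(np.hstack([a,b]),(800,273)) if 0 else a); cv2.imwrite('pics/w4.png',b)
print(s['tcp_pos'],s['ee_rot'],s['wrist_force'],s['time_s'])
E
```

```text
[ 463.71476154 -223.11958653   39.80005416] [3.14077373e+00 1.86253874e-04 2.23279418e+00] [-0.26678419  0.75779748 -2.38923728] 7.55
```

View pics/t4.png

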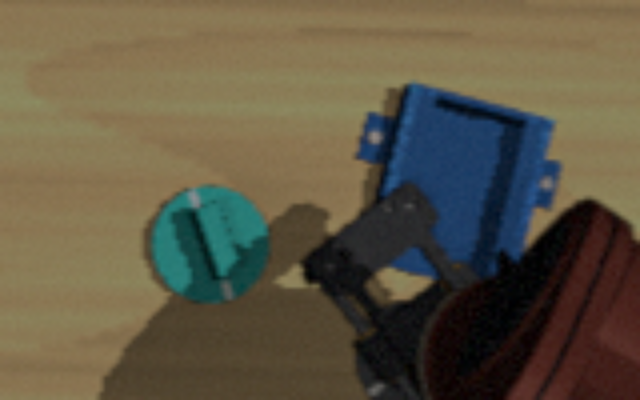

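View pics/w4.png

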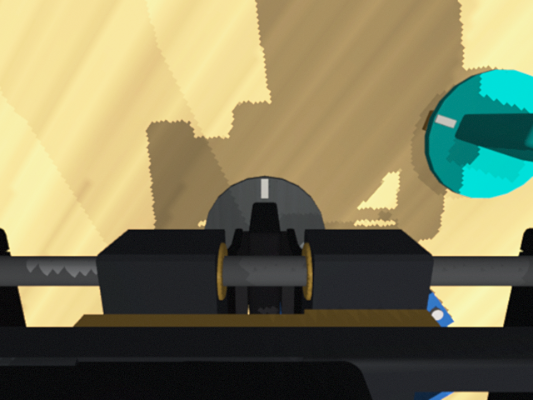

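play_rows:
  targets:
    - [[0,0,-2.0,0,-1],[0,0,-4.0,0,-1],[0,0,-4.0,0,-1],[0,0,-4.0,0,-1],[0,0,-2.5,0,-1],[1.1,1.4,0,0,-1],[2.2,2.92,0,0,-1],[2.2,2.92,0,0,-1],[2.2,2.92,0,0,-1],[2.2,2.92,0,0,-1],[2.2,2.92,0,0,-1],[2.2,2.92,0,0,-1],[2.2,2.92,0,0,-1],[2.2,2.92,0,0,-1],[2.2,2.92,0,0,-1],[2.2,2.92,0,0,-1],[2.2,2.92,0,0,-1],[1.6,2.0,0,0,-1],[0.9,1.2,0,0,-1],[0,0,0,0,-1]]

```text
time_s: 9.32
tcp_pos: [582.5, 226.1, 203.6]
ee_rot: [-3.141, -0.001, 2.238]
wrist_force: [-0.5, 0.6, -2.2]
gripper_width: 0.157
```

play_rows:
  targets:
    - [[0,0,0,-0.1,-1],[0,0,0,-0.11,-1],[0,0,0,-0.11,-1],[0,0,0,-0.11,-1],[0,0,0,-0.11,-1],[0,0,0,-0.11,-1],[0,0,0,-0.11,-1],[0,0,0,-0.11,-1],[0,0,0,-0.1,-1],[0,0,0,-0.08,-1],[0,0,0,0,-1],[0,0,0,0,-1]]

```text
time_s: 10.32
tcp_pos: [582.8, 220.3, 204.6]
ee_rot: [-3.141, -0.0, -3.005]
wrist_force: [0.9, -0.1, -2.1]
gripper_width: 0.157
```

```bash
python3 - <<'E'
from workcell import status, read_camera
import cv2,pickle
s=status.read_state(); 
for n in ['wrist','side','top']:
    im=read_camera(n)[:,:,::-1]; cv2.imwrite(f'pics/{n}5.png',im)
    if n=='side': cv2.imwrite('pics/s5c.png',cv2.resize(im[80:230,230:430],(800,600),interpolation=cv2.INTER_CUBIC))
pickle.dump(s,open('w5.pkl','wb'))
print(s['tcp_pos'],s['ee_rot'],s['wrist_force'],s['qpos'],s['time_s'],s['gripper_width'])
E
```

```text
[582.82180905 220.30047886 204.60161285] [-3.14116002e+00 -1.56634580e-05 -3.00466333e+00] [ 0.93318871 -0.1029757  -2.09369519] [-0.65396813  0.29100902  0.27366628  1.57108773 -0.08034333  1.29073915
  1.33871176] 10.3167 0.15746276354041147
```

View pics/wrist5.png

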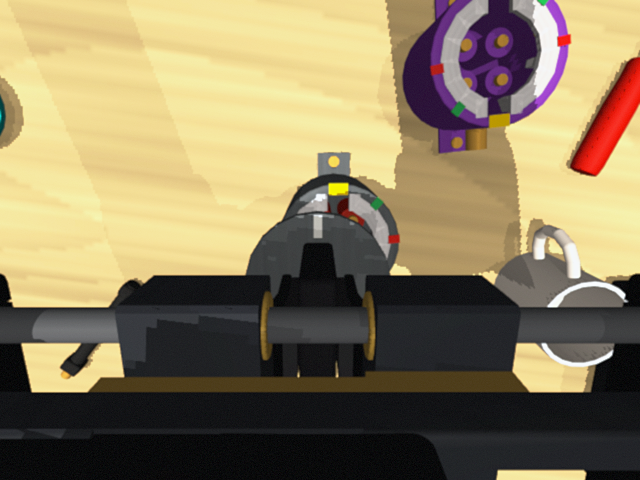

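View pics/s5c.png

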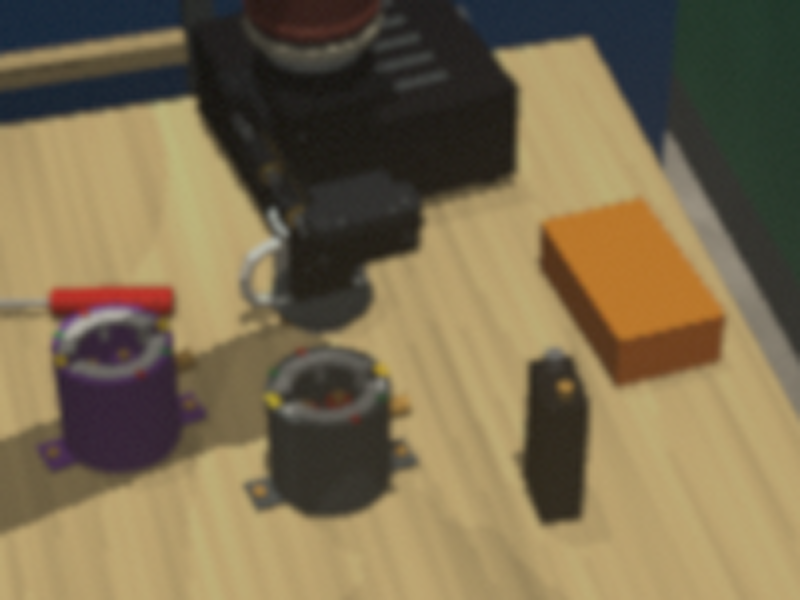

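```bash
python3 - <<'E'
from h import *
import pickle
s=pickle.load(open('w5.pkl','rb'))
im=cv2.imread('pics/wrist5.png'); cv2.imwrite('pics/w5c.png',cv2.resize(im[170:280,240:410],(800,518),interpolation=cv2.INTER_CUBIC))
hsv=cv2.cvtColor(im,cv2.COLOR_BGR2HSV)
f,cx,cy,c=K('wrist'); T=np.array(c['T_tool_cam'])
def pt(p):
    q=T[:3,:3].T@(np.array(p,float)-T[:3,3]); return (f*q[0]/q[2]+cx,f*q[1]/q[2]+cy)
for p in [(36,0,14.6),(22,0,14.6),(22,7,-37.4),(22,-7,-37.4),(26,25,14.6),(26,-25,14.6)]: print(p,np.round(pt(p),1))
# white line
sub=im[205:250,305:330]; m=cv2.inRange(cv2.cvtColor(sub,cv2.COLOR_BGR2HSV),(0,0,150),(180,60,255)); ys,xs=np.nonzero(m); print('white rows',[(y+205,xs[ys==y].min()+305,xs[ys==y].max()+305) for y in np.unique(ys)])
# can marks
R=None
for nm,lo,hi in [('yel',(22,170,60),(32,255,255)),('grn',(45,80,50),(80,255,255)),('red',(0,170,60),(6,255,255))]:
    m=cv2.inRange(hsv[170:270,280:420],lo,hi); n,l,st,cc=cv2.connectedComponentsWithStats(m)
    for i in range(1,n):
        if st[i,4]>20: p=cc[i]+[280,170]; print(nm,p.round(1),st[i,4],plane('wrist',*p,90,s).round(1))
E
```

```text
(36, 0, 14.6) [317.5 211.8]
(22, 0, 14.6) [317.5 240.6]
(22, 7, -37.4) [337.8 278.6]
(22, -7, -37.4) [297.6 278.6]
(26, 25, 14.6) [369.9 232.5]
(26, -25, 14.6) [265.  232.5]
white rows [(np.int64(205), np.int64(306), np.int64(326)), (np.int64(206), np.int64(305), np.int64(326)), (np.int64(207), np.int64(305), np.int64(326)), (np.int64(208), np.int64(305), np.int64(326)), (np.int64(209), np.int64(305), np.int64(326)), (np.int64(210), np.int64(305), np.int64(326)), (np.int64(214), np.int64(314), np.int64(321)), (np.int64(215), np.int64(313), np.int64(322)), (np.int64(216), np.int64(314), np.int64(322)), (np.int64(217), np.int64(314), np.int64(321)), (np.int64(218), np.int64(314), np.int64(321)), (np.int64(219), np.int64(314), np.int64(321)), (np.int64(220), np.int64(314), np.int64(321)), (np.int64(221), np.int64(314), np.int64(321)), (np.int64(222), np.int64(314), np.int64(321)), (np.int64(223), np.int64(314), np.int64(321)), (np.int64(224), np.int64(314), np.int64(321)), (np.int64(225), np.int64(314), np.int64(321)), (np.int64(226), np.int64(314), np.int64(321)), (np.int64(227), np.int64(314), np.int64(321)), (np.int64(228), np.int64(314), np.int64(321)), (np.int64(229), np.int64(314), np.int64(321)), (np.int64(230), np.int64(314), np.int64(321)), (np.int64(231), np.int64(314), np.int64(321)), (np.int64(232), np.int64(314), np.int64(321)), (np.int64(233), np.int64(314), np.int64(321)), (np.int64(234), np.int64(314), np.int64(321)), (np.int64(235), np.int64(314), np.int64(321)), (np.int64(236), np.int64(314), np.int64(321)), (np.int64(237), np.int64(315), np.int64(320))]
yel [337.9 188.5] 236 [546.4 230.3  90. ]
grn [376.7 203.2] 99 [553.1 260.   90. ]
red [347.2 210.6] 206 [561.5 239.5  90. ]
red [393.7 238.7] 77 [577.8 277.3  90. ]
```

View pics/w5c.png

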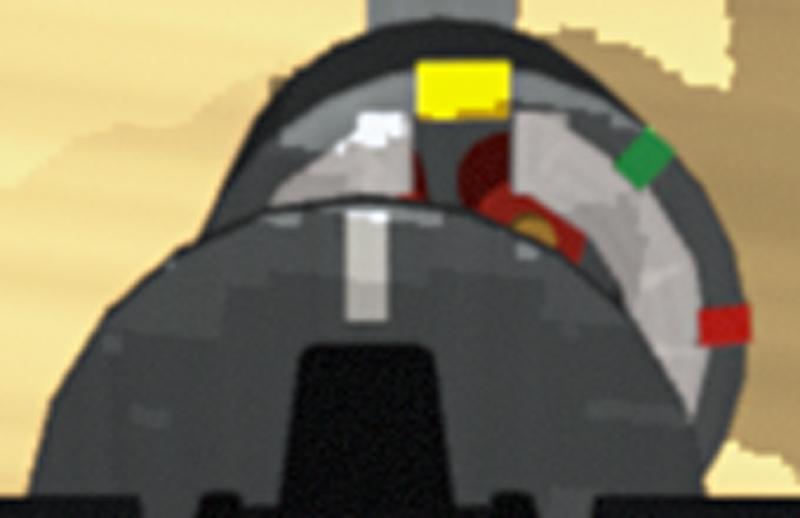

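play_rows:
  targets:
    - [[-0.35,0.8,0.5,-0.005,-1],[-0.32,0.77,1.5,-0.005,-1],[0,0,2.0,0,-1],[0,0,2.0,0,-1],[0,0,1.2,0,-1],[0,0,0,0,-1],[0,0,0,0,-1]]

```text
time_s: 11.05
tcp_pos: [586.7, 238.3, 132.2]
ee_rot: [-3.141, -0.001, -2.991]
wrist_force: [-0.1, 0.0, -1.2]
gripper_width: 0.16
```

```bash
python3 - <<'E'
from workcell import status, read_camera
import cv2,pickle
s=status.read_state(); 
for n in ['wrist','side']:
    im=read_camera(n)[:,:,::-1]; cv2.imwrite(f'pics/{n}6.png',im)
    if n=='side': cv2.imwrite('pics/s6c.png',cv2.resize(im[130:220,260:380],(800,600),interpolation=cv2.INTER_CUBIC))
    else: cv2.imwrite('pics/w6c.png',cv2.resize(im[120:285,200:420],(800,600),interpolation=cv2.INTER_CUBIC))
pickle.dump(s,open('w6.pkl','wb'))
print(s['tcp_pos'],s['ee_rot'],s['wrist_force'],s['time_s'],s['gripper_width'])
E
```

```text
[586.65425754 238.2770225  132.22139189] [-3.14110305e+00 -1.07968748e-03 -2.99060006e+00] [-0.08535738  0.0284757  -1.17680803] 11.05 0.15991007574527233
```

View pics/w6c.png

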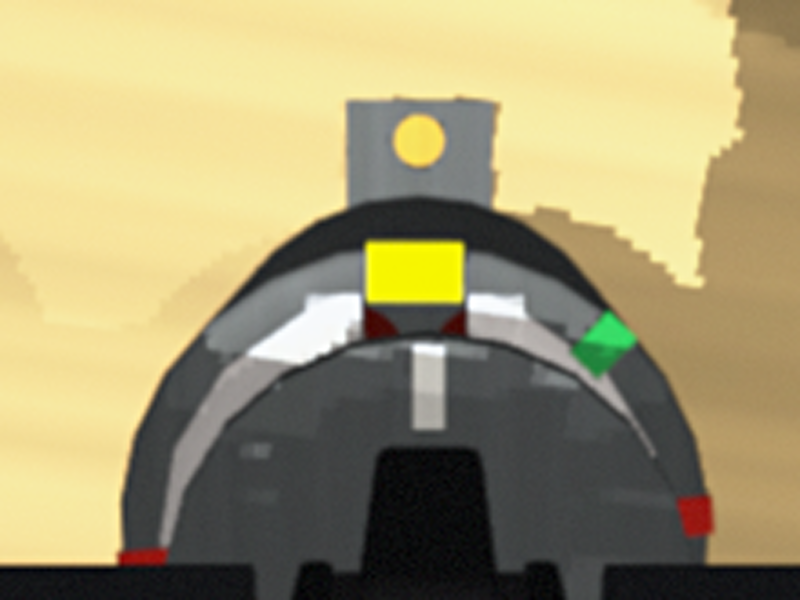

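View pics/s6c.png

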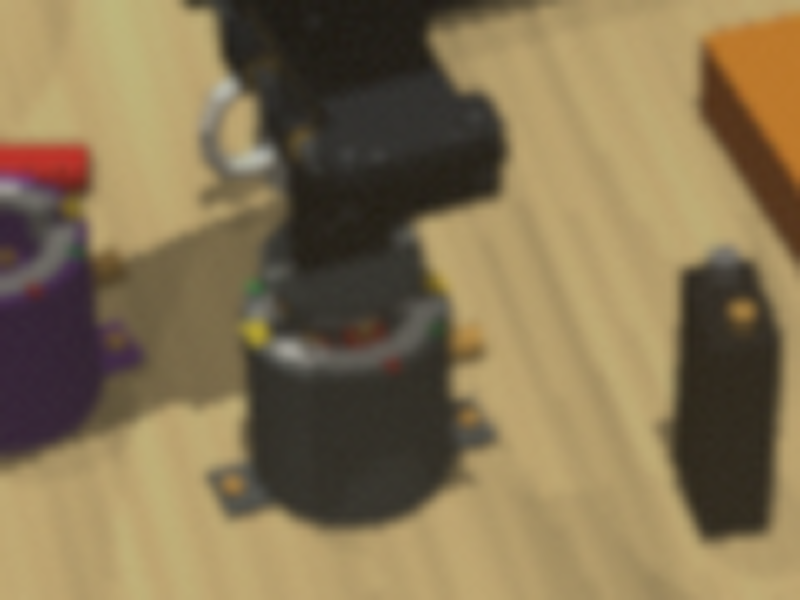

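```bash
python3 - <<'E'
from h import *
import pickle
s=pickle.load(open('w6.pkl','rb')); im=cv2.imread('pics/wrist6.png'); hsv=cv2.cvtColor(im,cv2.COLOR_BGR2HSV)
first={'yel':[546.1,230.7],'grn':[552.3,260.3],'redR':[576.8,278.0],'redL':[598,196]}
for nm,lo,hi in [('yel',(22,170,60),(32,255,255)),('grn',(45,80,50),(80,255,255)),('red',(0,170,60),(6,255,255))]:
    m=cv2.inRange(hsv[160:272,200:420],lo,hi); n,l,st,cc=cv2.connectedComponentsWithStats(m)
    for i in range(1,n):
        if st[i,4]>30: p=cc[i]+[200,160]; print(nm,p.round(1),st[i,4],plane('wrist',*p,90,s).round(1))
E
```

```text
yel [313.6 193.9] 446 [546.8 230.1  90. ]
grn [365.8 214.1] 185 [553.3 259.8  90. ]
red [303.6 209.1] 35 [555.7 225.9  90. ]
red [391.2 261.2] 83 [577.6 278.8  90. ]
```

play_rows:
  targets:
    - [[-0.05,-0.17,0,0,-1],[0,0,0.2,0,-1],[0,0,0.4,0,-1],[0,0,0.3,0,-1],[0,0,0,0,-1],[0,0,0,0,-1]]

```text
time_s: 11.65
tcp_pos: [587.4, 236.5, 123.2]
ee_rot: [-3.141, -0.001, -2.99]
wrist_force: [0.7, -0.5, -1.9]
gripper_width: 0.157
```

play_rows:
  targets:
    - [[0,0,0.3,0,-1],[0,0,0.3,0,-1],[0,0,0.3,0,-1],[0,0,0,0,-1]]

```text
time_s: 11.98
tcp_pos: [587.2, 236.4, 113.7]
ee_rot: [-3.141, -0.001, -2.99]
wrist_force: [0.1, 0.7, -2.9]
gripper_width: 0.158
```

play_rows:
  targets:
    - [[0,0,0.2,0,-1],[0,0,0.15,0,-1],[0,0,0,0,-1],[0,0,0,0,-1]]

```text
time_s: 12.32
tcp_pos: [587.6, 236.5, 111.0]
ee_rot: [-3.142, -0.0, -2.991]
wrist_force: [0.8, -0.0, -2.3]
gripper_width: 0.158
```

play_rows:
  targets:
    - [[0,0,0.1,0,-1],[0,0,0.1,0,-1],[0,0,0,0,-1],[0,0,0,0,-1]]

```text
time_s: 12.65
tcp_pos: [587.8, 236.7, 110.4]
ee_rot: [3.141, 0.001, -2.99]
wrist_force: [-4.1, -0.8, 7.7]
gripper_width: 0.158
```

```bash
python3 - <<'E'
from workcell import status, read_camera
import cv2,pickle
s=status.read_state(); 
for n in ['wrist','side']:
    im=read_camera(n)[:,:,::-1]; cv2.imwrite(f'pics/{n}7.png',im)
    if n=='side': cv2.imwrite('pics/s7c.png',cv2.resize(im[130:220,260:380],(800,600),interpolation=cv2.INTER_CUBIC))
    else: cv2.imwrite('pics/w7c.png',cv2.resize(im[120:285,200:420],(800,600),interpolation=cv2.INTER_CUBIC))
print(s['tcp_pos'],s['ee_rot'],s['wrist_force'],s['time_s'],s['gripper_width'])
E
```

```text
[587.82702492 236.66600891 110.41689053] [ 3.14111822e+00  7.44169207e-04 -2.99038787e+00] [-4.06811251 -0.7519433   7.71374117] 12.65 0.1579514300281304
```

View pics/w7c.png

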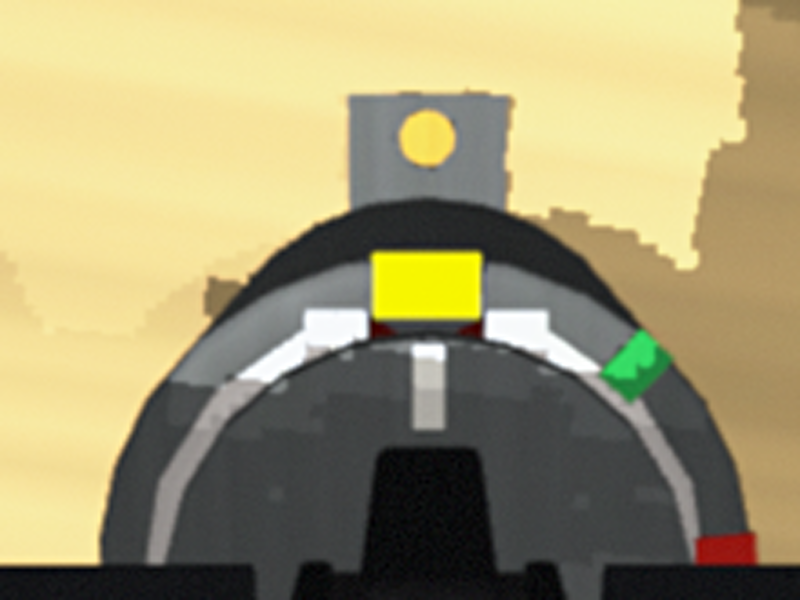

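View pics/s7c.png

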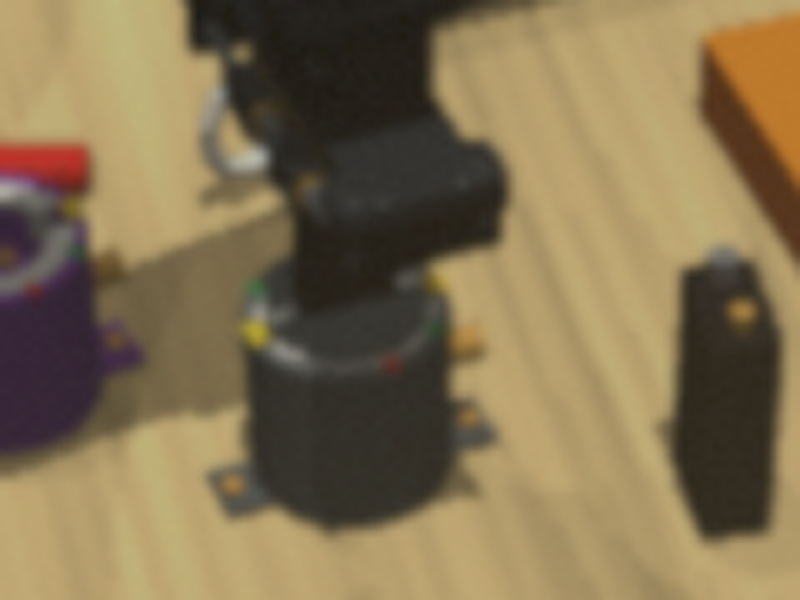

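Seated: the disc is flush on the collar (white line at (317,226), under the yellow mark), contact force about 8 N. Now turning clockwise in two stages.

play_rows:
  targets:
    - [[0,0,0,0.04,-1],[0,0,0,0.06,-1],[0,0,0,0.06,-1],[0,0,0,0.06,-1],[0,0,0,0.06,-1],[0,0,0,0.06,-1],[0,0,0,0.06,-1],[0,0,0,0,-1],[0,0,0,0,-1]]

```text
time_s: 13.5
tcp_pos: [588.8, 236.5, 110.5]
ee_rot: [3.14, 0.002, 2.892]
wrist_force: [0.1, -1.4, 5.2]
gripper_width: 0.156
```

play_rows:
  targets:
    - [[0,0,0,0.05,-1],[0,0,0,0.06,-1],[0,0,0,0.06,-1],[0,0,0,0.06,-1],[0,0,0,0.05,-1],[0,0,0,0.03,-1],[0,0,0,0.02,-1],[0,0,0,0,-1],[0,0,0,0,-1],[0,0,0,0,-1]]

```text
time_s: 14.33
tcp_pos: [588.8, 236.3, 110.5]
ee_rot: [3.14, 0.002, 2.563]
wrist_force: [0.5, -2.0, 5.4]
gripper_width: 0.16
```

```bash
python3 - <<'E'
from workcell import status, read_camera
import cv2,pickle
from h import *
s=status.read_state(); 
for n in ['wrist','side']:
    im=read_camera(n)[:,:,::-1]; cv2.imwrite(f'pics/{n}8.png',im)
    if n=='side': cv2.imwrite('pics/s8c.png',cv2.resize(im[130:220,260:380],(800,600),interpolation=cv2.INTER_CUBIC))
    else:
        cv2.imwrite('pics/w8c.png',cv2.resize(im[120:285,200:420],(800,600),interpolation=cv2.INTER_CUBIC))
        m=cv2.inRange(cv2.cvtColor(im,cv2.COLOR_BGR2HSV)[160:272,200:420],(45,80,50),(80,255,255)); M=cv2.moments(m,True); p=(M['m10']/M['m00']+200,M['m01']/M['m00']+160)
        g=plane('wrist',*p,90,s); w=plane('wrist',317.5,225,96,s)
        print('green',p,g,'green dir from can centre',np.degrees(np.arctan2(g[1]-236.9,g[0]-587.6)),'from tcp',np.degrees(np.arctan2(g[1]-s['tcp_pos'][1],g[0]-s['tcp_pos'][0])))
print(s['tcp_pos'],s['ee_rot'],np.degrees(s['ee_rot'][2]),s['wrist_force'],s['time_s'],s['gripper_width'])
E
```

```text
green (316.05555555555554, 196.43162393162393) [553.08488554 259.27114216  90.        ] green dir from can centre 147.0505106097381 from tcp 147.29513438900935
[588.80785578 236.33311868 110.48270634] [3.13976633e+00 1.74981678e-03 2.56260446e+00] 146.8264201613966 [ 0.45745503 -1.99934861  5.40051701] 14.3333 0.15999008641481788
```

View pics/w8c.png

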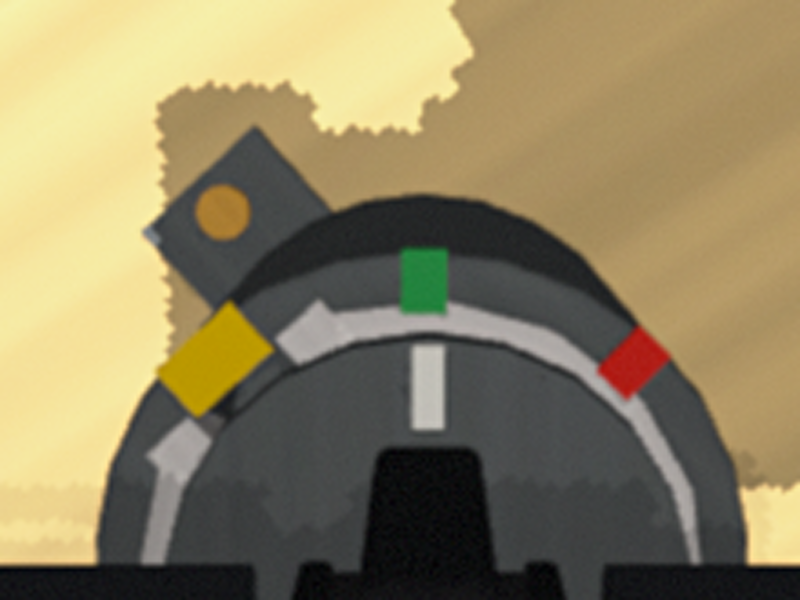

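View pics/s8c.png

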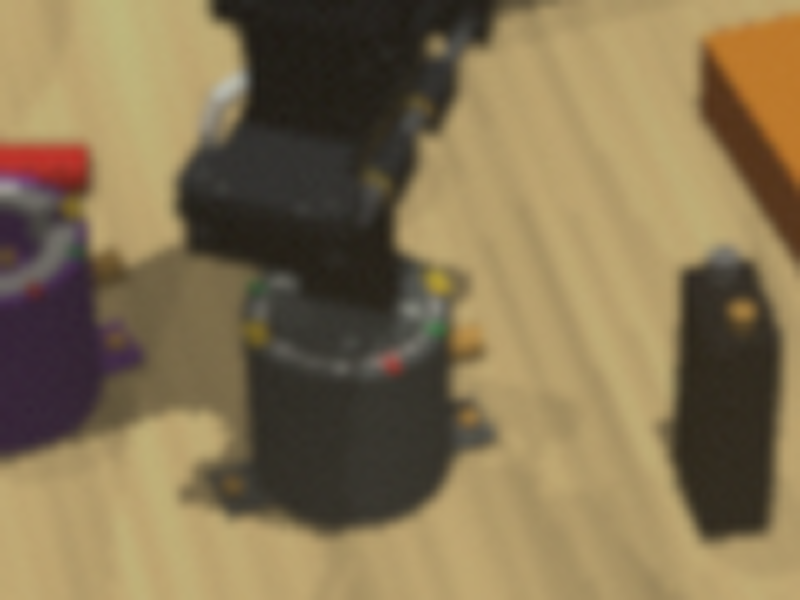

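The white line (428,387 in the crop) points at the green mark (424,280), within about 0.5°. The cover is seated, held and at rest, so I'm handing in.

```bash
python3 - <<'E'
from workcell import finish_job,status
import numpy as np
print(np.abs(status.read_state()['joint_vel']).max()); print(finish_job())
E
```

```text
0.0008442301788730967
the job is handed in; nothing more can be done
None
```

The cover is in the can at the green half-way marks, with the gripper still holding the handle. I handed the job in at about 14.4 s of the 54 s allowed; no verdict was reported.

I gripped the black handle at about 30 N and slid it straight out of the caddy's open end. Then I lifted it over the dark steel can, lowered the lugs through the yellow slots, and turned it clockwise about 42°.

**Last checks:**
- **Angle:** the tool yaw is 146.8° and the green-mark line measures about 147°, a difference of roughly 0.2–0.5°. The handle's white line points at the green mark in the wrist picture.
- **Seating:** the TCP stands at z = 110.5 mm, which puts cover_grip about 130 mm above the bench against the 134.5 mm limit. The TCP is about 1 mm off the can's axis, and contact force on the collar is about 5 N.
- **Grip and rest:** the opening reads 0.16 (about 14 mm, the blade's thickness), and the joints were still.

I commanded no contact with the other things on the bench, and none showed as moved in the pictures I looked at. I did not measure their positions at the end. My estimates of the can's centre from different views disagreed by about 0.7 mm, which was inside the slot clearance. No check failed.

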